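# Find the stamped parts crate and push it over the dispatch line

### The job

One of the two blue parts crates is stamped underneath. First tip both crates over, away from you onto their backs, so that their undersides face you and both lie short of the yellow dispatch line; then push the stamped one, as it lies, until all of it is just over the line but still on the mat, and leave the other lying short of it. Only push with the fingertips or the outside of the fingers: lift nothing off the mat, and leave the other things on the bench alone.

Things in the scene. Friction and masses are not known exactly. Their poses are not given: they have to be found in the camera images.
- mat: black rubber bench mat, fixed, 365 (x) x 370 (y) x 4 mm, on which the crates stand; origin at table level, 190 mm from its near edge and 175 mm from its far edge; x points away from the robot, y to the left
- line (a point): middle of the dispatch line, a yellow line 20 mm wide and 350 mm long painted flat across the mat along its y; x points away from the robot, across the line; z is the mat's top (4 mm); the mat goes on 130 mm beyond this point
- crate_a: open blue plastic parts crate, empty, 56 (x) x 80 (y) x 90 mm high, walls 4 mm, about 0.25 kg, blank white card on its near face. Stands upright on the mat, left or right; upright it looks the same as crate_b. Origin: centre of its underside; x points away from the robot at the start, z to the open mouth. This one carries the stamp: a 42 mm orange and white round mark in the middle of its underside.
- crate_a_foot_l (a point): on crate_a's underside, middle of its left edge (40 mm to +y of the origin). Lying on its back the crate is 56 mm high, its underside an upright 80 mm wide face towards the robot
- crate_a_foot_r (a point): on crate_a's underside, middle of its right edge (40 mm to -y of the origin)
- crate_a_mouth (a point): centre of crate_a's open mouth, 90 mm from the underside along z. Pushed near the top of its near face the crate tips about its far bottom edge, passes its balance at about 35 degrees and falls on its far face
- crate_b: open blue plastic parts crate, empty, 56 (x) x 80 (y) x 90 mm high, walls 4 mm, about 0.25 kg, blank white card on its near face. Stands upright on the mat, left or right; upright it looks the same as crate_a. Origin: centre of its underside; x points away from the robot at the start, z to the open mouth. Its underside is plain.
- crate_b_foot_l (a point): on crate_b's underside, middle of its left edge (40 mm to +y of the origin). Lying on its back the crate is 56 mm high, its underside an upright 80 mm wide face towards the robot
- crate_b_foot_r (a point): on crate_b's underside, middle of its right edge (40 mm to -y of the origin)
- crate_b_mouth (a point): centre of crate_b's open mouth, 90 mm from the underside along z. Pushed near the top of its near face the crate tips about its far bottom edge, passes its balance at about 35 degrees and falls on its far face
- blue_union: blue pipe union, 22x25x39 mm, standing on the mat midway between the crates' lanes, short of the line; origin centre of its underside; leave alone
- dish: small round metal parts dish, 95 mm across, 22 high, right of the mat; leave alone
- oiler: squeeze oil bottle with red spout, 43 mm across, 136 high, right of the mat; leave alone
There are look-alikes about, which are no part of the job. Leave any green or pink look-alike of the crate_b alone.

How it is judged:
By the outcome, as a careful person would: the job done as asked, in the order asked, and still so for the second after the job is handed in, with the robot touching nothing.
It also fails if it takes over 48 s, if anything falls off the work surface, if the arm or the gripper's body presses on something with over 40 N, if the wrist force passes 120 N, or if a joint passes its speed limit or range.

### The arm

A 6-joint arm with a two-finger parallel gripper is mounted at the origin on a cart in front of the work surface, level with it; the furniture and walls round the work are solid. World frame = base frame: x ahead of the robot, y to its left, z up, the work surface at z = 0. Lengths are in mm, angles in rad, forces in N, time in s.
With the tool pointing down it reaches from about 275 to 1000 mm from the base axis. Payload 8.4 kg.
Tool frame: the origin (TCP) lies between the finger pads; the fingertips stand 8 mm ahead of it and the grasp point (between the pads) lies 11 mm behind it (tcp_to_tips is the distance from the TCP to the fingertips, in mm); z points along the fingers, y is the line along which they close (so a half turn about z gives the same grasp; the last joint's range is limited). The gripper opens to 85 mm and grips with 20 to 120 N. Pads are 22 mm wide; open, the fingers measure 114 mm over their backs; the gripper's body (76 mm by 85 mm) begins 54 mm behind the grasp point. The pads swing forward as they close: fully open they stand 13 mm farther back than shut.
Start: joints at [1.332, 0.353, 1.633, -0, 1.155, -0.002], TCP at [146.619, 607.561, 239.281] pointing down, gripper open.
Joint ranges: [-2.63, 2.63], [-0.92, 2.1], [0.06, 2.66], [-1.3, 4.44], [0, 2.69], [-3.02, 3.02]. Speed limits (rad/s): [2.22, 2.22, 2.79, 3.14, 3.14, 3.14].

### API

Orientations are given as [roll, pitch, yaw] about the fixed x, y, z axes, in that order (R = Rz(yaw) Ry(pitch) Rx(roll)).
In Python, from rig import * gives the robot as it stands.
- The arm moves only by the tool step_arm, never from a script. Its argument "motion" is a list of rows, each an object with "claw": the finger opening in mm, from 0 to 85.4; "delta_pos": the shift along the tool's x, y, z in mm, a list of three; "turn": the turn about the tool's z in rad. In form: [{"claw": claw, "delta_pos": [dx, dy, dz], "turn": turn}, ...]. A call has 1 to 8 rows; each row shifts and turns the commanded pose from where the row before left it, along the tool's axes as they then stand; what a row does not reach is not made up. A row lasts 1/12 s, in which the tool goes at most 41.7 mm and 7.16 degrees, less where a joint would pass 70% of its speed; a pose out of reach is approached as far as the arm can. A call is refused whole if a number of a shift passes 41.7 or a number of a turn 0.125, either way. A call with a gripper value outside its range is refused whole. The fingers move at their own pace and stop on an object; "force" is the grip in N (left out, the last holds). Time passes only in rows, so rows that do not move let the fingers close. It gives the time, the measured TCP pose, the force, the opening and the grip force at its end, in the units of the state.
- sense(): the state, without advancing time (a new reading comes with each control period).
- grab_frame(name): name is "scene" or "top" or "wrist"; returns a dict with "img" (420x560x3 uint8, red, green, blue), "vertical_fov" (degrees; the focal length in pixels is half the picture's height over the tangent of half this angle, whatever the lens; pixels are square), "cx", "cy" (the principal point, pixels), "R" (3x3) and "t" (3): a world point X has camera coordinates R X + t. Camera axes: x right, y down, z forward; pixel columns grow to the right and rows downward; lengths in mm; the calibration is good to about 2 mm. A picture is of the moment at which its call begins. There is no depth.
- sign_off(): hands the job in; it is judged then, once.
The state is a dict: "clock": time; "qpos": joint angles; "qvel": joint speeds; "joint_efforts": joint torques, N m; "eef_pos": TCP position; "tcp_rot": TCP orientation; "contact_force": force on the tool from outside, world axes, zero at the start; "wrist_torque": the same for the moment, N m; "opening": opening from 0.0 (shut) to 1.0 (fully open); "grasp_force": force on a finger pad.
Only numpy, scipy, OpenCV 4.12 (cv2) and the standard library are available. Lean on these libraries where they do the work, as an engineer would, in place of code of your own. Each camera call takes 0.05 s, during which the arm holds its last target. There are 200 camera calls.

## Working session

There is one attempt and no reset: what is moved stays moved. The work goes in short steps, Python scripts to look and compute and a tool call to move; the robot and the scene stay as the last step left them, time stands still between calls to the robot, and variables do not carry over. Pictures are saved under pics/ and viewed, at most 12 in all, crops included, and the job is handed in when it is done.

Besides the shell and the picture viewer there is one more tool, called after ">>>" as a command line: name --argument value ..., lists and objects as JSON in quotes. step_arm: Moves the arm, as the interface text tells. Its arguments: {"type":"object","properties":{"motion":{"type":"array","items":{"type":"object","properties":{"claw":{"type":"number"},"delta_pos":{"type":"array","items":{"type":"number"}},"turn":{"type":"number"}}}},"force":{"type":"number"}},"required":["motion"]}

```bash
mkdir -p pics; cat > h.py <<'E'
from rig import *
import numpy as np, cv2
def ray(f,u,v,z):
    R=np.array(f["R"]);t=np.array(f["t"]);F=f["img"].shape[0]/2/np.tan(np.radians(f["vertical_fov"])/2)
    d=R.T@np.array([(u-f["cx"])/F,(v-f["cy"])/F,1]);c=-R.T@t
    return c+d*(z-c[2])/d[2]
def proj(f,X):
    F=f["img"].shape[0]/2/np.tan(np.radians(f["vertical_fov"])/2)
    p=np.array(f["R"])@np.array(X)+np.array(f["t"]);return F*p[0]/p[2]+f["cx"],F*p[1]/p[2]+f["cy"]
def save(f,n): cv2.imwrite("pics/"+n+".png",f["img"][:,:,::-1])
E
python3 - <<'E'
from h import *
import pickle
for n in("top","scene"):
    f=grab_frame(n);save(f,n+"1");pickle.dump(f,open(n+".pkl","wb"))
    R=np.array(f["R"]);print(n,-R.T@f["t"],f["vertical_fov"],R[2])
s=sense();print(s)
E
```

```text
top [ 365.83743653 -101.04651281 1031.78282806] 56.80754897979877 [ 0.09237796 -0.0284632  -0.99531712]
scene [-422.50332521 -563.29592442  859.36294572] 44.225584217311265 [ 0.70420771  0.35335714 -0.61581672]
{'clock': 0.1, 'qpos': array([ 1.33157584e+00,  3.53608341e-01,  1.63409170e+00,  2.31846440e-05,
        1.15521004e+00, -2.41185386e-03]), 'qvel': array([ 0.00224963, -0.0011929 , -0.00357757,  0.00023482,  0.00304272,
        0.00051011]), 'joint_efforts': array([ 7.06319188e-04, -6.06355762e+01, -3.42821753e+01,  2.33981782e-04,
        4.02970734e-03, -8.61001467e-06]), 'eef_pos': array([146.52170069, 607.12851527, 238.6046953 ]), 'tcp_rot': array([-3.14027528e+00, -2.43761912e-05,  2.90477463e+00]), 'contact_force': array([ 0.08469179, -0.07554638, -0.18319151]), 'wrist_torque': array([ 0.002693  ,  0.01249799, -0.03412452]), 'grasp_force': 0.0, 'opening': 1.0023520677680995}
```

View pics/top1.png

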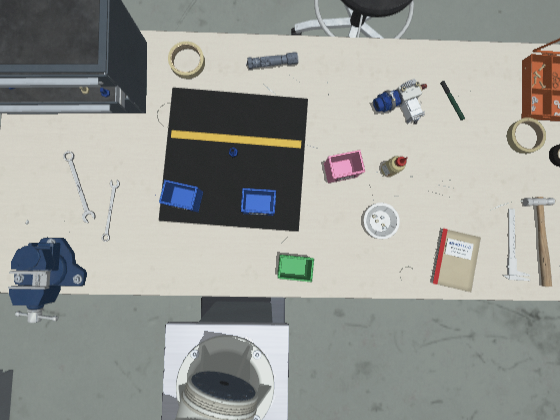

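View pics/scene1.png

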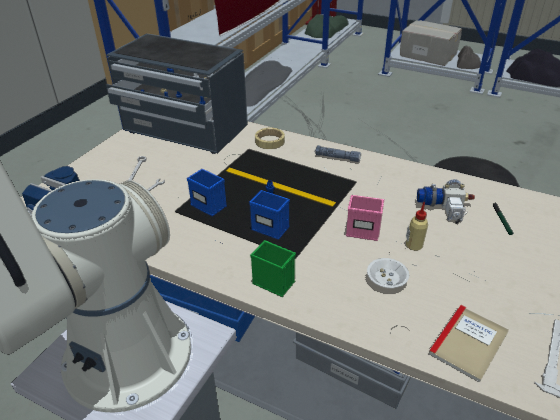

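Top view: the mat spans about (160–307, 88–230), the line runs (171,134)–(301,144), the left crate is at (180,194), the right crate at (258,201) and the union at (233,152). I'll enlarge this area.

```bash
python3 - <<'E'
from h import *
import pickle
f=pickle.load(open("top.pkl","rb"))
c=f["img"][80:240,150:315];cv2.imwrite("pics/c1.png",cv2.resize(c[:,:,::-1],None,fx=3.7,fy=3.7,interpolation=cv2.INTER_CUBIC))
for n,u,v,z in [("mNL",160,220,4),("mFL",173,88,4),("mFR",307.5,99,4),("mNR",298.5,231,4),("lineL",171,134.5,4),("lineR",301,144,4)]:print(n,ray(f,u,v,z).round(1))
E
```

```text
mNL [415.5 182.7   4. ]
mFL [774.1 164.2   4. ]
mFR [ 754.1 -201.8    4. ]
mNR [ 393.4 -182.     4. ]
lineL [645.3 164.    4. ]
lineR [ 628.3 -185.6    4. ]
```

View pics/c1.png

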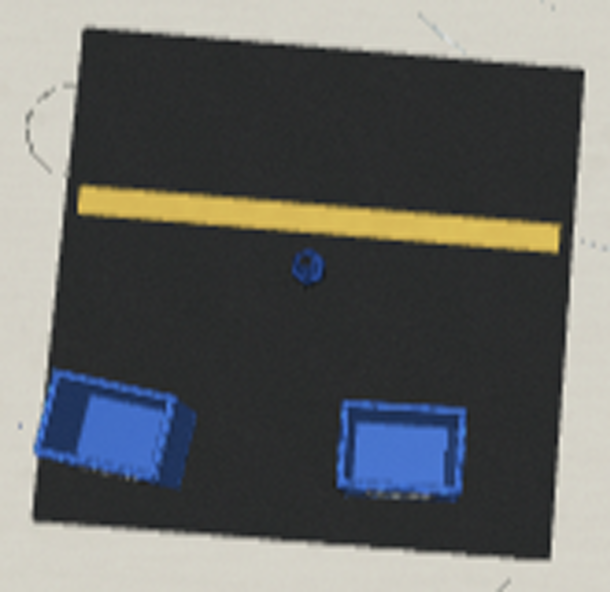

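```bash
python3 - <<'E'
from h import *
import pickle
f=pickle.load(open("top.pkl","rb"))
q=lambda x,y,z:ray(f,(x+.5)/3.7-.5+150,(y+.5)/3.7-.5+80,z)
for n,P in dict(L=[(56,371),(177,397),(158,482),(36,456)],R=[(344,401),(466,408),(460,496),(338,489)]).items():
    X=np.array([q(*p,94) for p in P]);d=(X[0]-X[1]+X[3]-X[2]);e=X[0]-X[3]+X[1]-X[2]
    print(n,X.round(0).tolist(),X.mean(0).round(1),"yaw",np.degrees([np.arctan2(-d[0],d[1]),np.arctan2(e[1],e[0])]),np.hypot(*d[:2])/2,np.hypot(*e[:2])/2)
M=[q(*p,4) for p in [(83,28),(584,70),(550,559),(34,520)]];print(np.round(M,0))
print(np.round([q(*p,4) for p in [(78,185),(77,213),(560,224),(558,253)]],0), q(308,266,43),q(308,266,4))
s=sense()
E
```

```text
L [[508.0, 151.0, 94.0], [493.0, 72.0, 94.0], [437.0, 82.0, 94.0], [452.0, 161.0, 94.0]] [472.6 116.4  94. ] yaw [-10.96432288 -10.41489477] 80.82042379947849 56.97879488918276
R [[493.0, -37.0, 94.0], [490.0, -118.0, 94.0], [432.0, -115.0, 94.0], [435.0, -35.0, 94.0]] [462.2 -76.3  94. ] yaw [-2.10217715 -2.56593172] 79.99709158560748 58.098296449856335
[[ 776.  167.    4.]
 [ 755. -202.    4.]
 [ 394. -181.    4.]
 [ 415.  186.    4.]]
[[ 659.  165.    4.]
 [ 638.  165.    4.]
 [ 639. -185.    4.]
 [ 617. -184.    4.]] [593.99977555  -6.4349862   43.        ] [602.99905322  -2.70327744   4.        ]
```

>>> step_arm --motion '[{"claw": 30,"delta_pos": [0,0,-40],"turn": 0},{"claw": 30,"delta_pos": [0,0,-40],"turn": -0.05},{"claw": 30,"delta_pos": [-28,-30,0],"turn": 0},{"claw": 30,"delta_pos": [-28,-30,0],"turn": 0},{"claw": 30,"delta_pos": [-28,-30,0],"turn": 0},{"claw": 30,"delta_pos": [-28,-30,0],"turn": 0},{"claw": 30,"delta_pos": [-28,-30,0],"turn": 0},{"claw": 30,"delta_pos": [-28,-30,0],"turn": 0}]'

```text
clock: 0.77
eef_pos: [278.7, 397.6, 319.0]
tcp_rot: [-3.141, -0.0, 2.955]
contact_force: [0.7, 0.4, -0.1]
opening: 0.352
grasp_force: 0.0
```

>>> step_arm --motion '[{"claw": 30,"delta_pos": [-28,-30,0],"turn": 0},{"claw": 30,"delta_pos": [-28,-30,0],"turn": 0},{"claw": 30,"delta_pos": [-28,-30,0],"turn": 0},{"claw": 30,"delta_pos": [-28,-30,0],"turn": 0},{"claw": 30,"delta_pos": [-28,-30,0],"turn": 0},{"claw": 30,"delta_pos": [-20,-30,0],"turn": 0},{"claw": 30,"delta_pos": [0,0,0],"turn": 0},{"claw": 30,"delta_pos": [0,0,0],"turn": 0}]'

```text
clock: 1.43
eef_pos: [402.5, 191.2, 319.1]
tcp_rot: [-3.141, -0.0, 2.951]
contact_force: [0.8, 0.0, 0.6]
opening: 0.352
grasp_force: 0.0
```

>>> step_arm --motion '[{"claw": 30,"delta_pos": [-14,-30,0],"turn": 0},{"claw": 30,"delta_pos": [-13,-30,0],"turn": 0},{"claw": 30,"delta_pos": [0,0,40],"turn": 0},{"claw": 30,"delta_pos": [0,0,40],"turn": 0},{"claw": 30,"delta_pos": [0,0,40],"turn": 0},{"claw": 30,"delta_pos": [0,0,40],"turn": 0},{"claw": 30,"delta_pos": [0,0,35],"turn": 0},{"claw": 30,"delta_pos": [0,0,32],"turn": 0}]'

```text
clock: 2.1
eef_pos: [416.3, 129.9, 90.3]
tcp_rot: [-3.141, -0.001, 2.956]
contact_force: [0.8, 0.6, -0.6]
opening: 0.35
grasp_force: 0.0
```

>>> step_arm --motion '[{"claw": 30,"delta_pos": [0,0,0],"turn": 0},{"claw": 30,"delta_pos": [-4,0,0],"turn": 0},{"claw": 30,"delta_pos": [-4,0,0],"turn": 0},{"claw": 30,"delta_pos": [-4,0,0],"turn": 0}]'

```text
clock: 2.43
eef_pos: [431.3, 127.6, 94.4]
tcp_rot: [3.14, 0.003, 2.955]
contact_force: [-0.1, -0.6, 1.1]
opening: 0.351
grasp_force: 0.0
```

>>> step_arm --motion '[{"claw": 30,"delta_pos": [-4,0,1],"turn": 0},{"claw": 30,"delta_pos": [-4,0,0],"turn": 0},{"claw": 30,"delta_pos": [-4,0,0],"turn": 0},{"claw": 30,"delta_pos": [-4,0,0],"turn": 0},{"claw": 30,"delta_pos": [-4,0,0],"turn": 0}]'

```text
clock: 2.85
eef_pos: [449.3, 122.9, 91.6]
tcp_rot: [3.141, 0.0, 2.955]
contact_force: [-0.9, 0.0, 0.6]
opening: 0.349
grasp_force: 0.7
```

```bash
python3 - <<'E'
from h import *
a=grab_frame("scene");b=grab_frame("top")
im=np.hstack([a["img"][130:290,150:350],b["img"][80:240,140:320]]);cv2.imwrite("pics/p2.png",cv2.resize(im[:,:,::-1],None,fx=2.1,fy=2.1,interpolation=cv2.INTER_CUBIC))
E
```

```text
(no output)
```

View pics/p2.png

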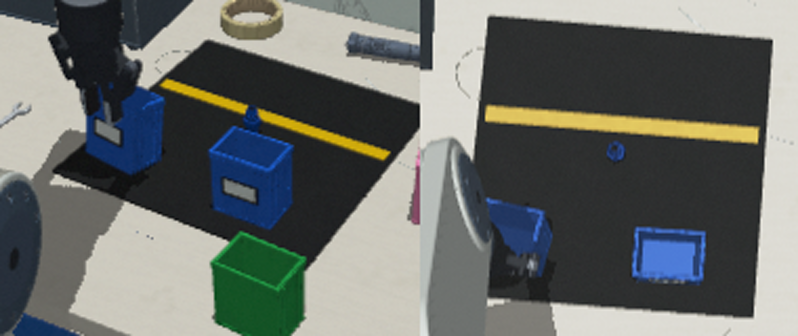

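The left crate (panel position ~(125,130)) is tilting away from the fingers rather than sliding, so I'll continue the push.

>>> step_arm --motion '[{"claw": 30,"delta_pos": [-4,0,0],"turn": 0},{"claw": 30,"delta_pos": [-4,0,0],"turn": 0},{"claw": 30,"delta_pos": [-4,0,0],"turn": 0},{"claw": 30,"delta_pos": [-4,0,0],"turn": 0},{"claw": 30,"delta_pos": [-4,0,0],"turn": 0},{"claw": 30,"delta_pos": [-4,0,0],"turn": 0},{"claw": 30,"delta_pos": [-4,0,0],"turn": 0},{"claw": 30,"delta_pos": [0,0,0],"turn": 0}]'

```text
clock: 3.62
eef_pos: [477.5, 117.8, 91.4]
tcp_rot: [3.141, 0.001, 2.955]
contact_force: [0.6, -0.0, 0.9]
opening: 0.356
grasp_force: 0.0
```

```bash
python3 - <<'E'
from h import *
a=grab_frame("scene");b=grab_frame("top")
im=np.hstack([a["img"][130:290,150:350],b["img"][80:240,140:320]]);cv2.imwrite("pics/p3.png",cv2.resize(im[:,:,::-1],None,fx=2.1,fy=2.1,interpolation=cv2.INTER_CUBIC))
E
```

```text
(no output)
```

View pics/p3.png

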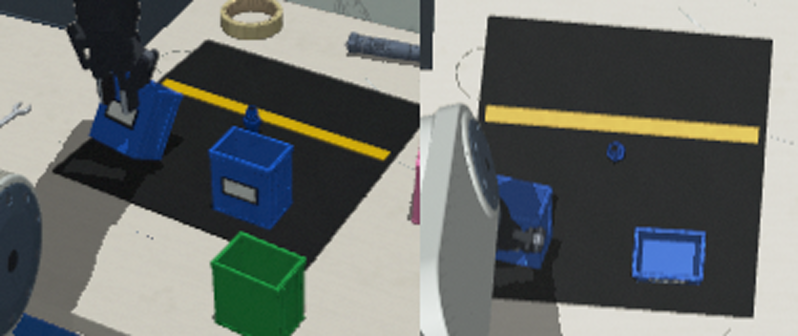

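The left crate is tilted about 30°, pivoting on its far edge. It needs a little more.

>>> step_arm --motion '[{"claw": 30,"delta_pos": [-4,0,0],"turn": 0},{"claw": 30,"delta_pos": [-4,0,0],"turn": 0},{"claw": 30,"delta_pos": [-4,0,0],"turn": 0},{"claw": 30,"delta_pos": [-3,0,0],"turn": 0},{"claw": 30,"delta_pos": [-3,0,0],"turn": 0},{"claw": 30,"delta_pos": [0,0,0],"turn": 0},{"claw": 30,"delta_pos": [0,0,0],"turn": 0},{"claw": 30,"delta_pos": [0,0,0],"turn": 0}]'

```text
clock: 4.38
eef_pos: [493.9, 114.4, 91.2]
tcp_rot: [-3.141, -0.0, 2.955]
contact_force: [0.4, -0.5, 0.2]
opening: 0.351
grasp_force: 0.0
```

>>> step_arm --motion '[{"claw": 30,"delta_pos": [20,0,0],"turn": 0},{"claw": 30,"delta_pos": [20,0,0],"turn": 0},{"claw": 30,"delta_pos": [20,0,0],"turn": 0},{"claw": 30,"delta_pos": [0,0,-40],"turn": 0},{"claw": 30,"delta_pos": [0,0,-20],"turn": 0},{"claw": 30,"delta_pos": [0,0,0],"turn": 0}]'

```text
clock: 4.88
eef_pos: [437.0, 126.4, 155.0]
tcp_rot: [3.139, 0.005, 2.955]
contact_force: [0.6, 0.4, 1.0]
opening: 0.351
grasp_force: 0.0
```

```bash
python3 - <<'E'
from h import *
a=grab_frame("scene");b=grab_frame("top")
im=np.hstack([a["img"][130:290,150:350],b["img"][80:240,140:320]]);cv2.imwrite("pics/p4.png",cv2.resize(im[:,:,::-1],None,fx=2.1,fy=2.1,interpolation=cv2.INTER_CUBIC))
E
```

```text
(no output)
```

View pics/p4.png

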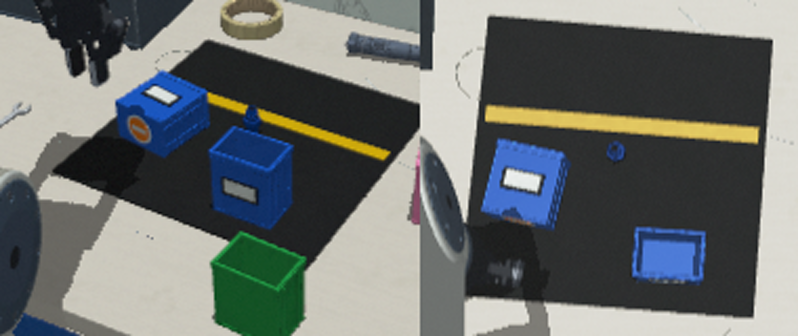

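The left crate lies on its back with the stamp showing at (138,128), short of the line, so it is crate_a. Now the right one.

>>> step_arm --motion '[{"claw": 30,"delta_pos": [10,0,0],"turn": -0.074},{"claw": 30,"delta_pos": [11,0,0],"turn": -0.074},{"claw": 30,"delta_pos": [0,-40,0],"turn": 0},{"claw": 30,"delta_pos": [0,-40,0],"turn": 0},{"claw": 30,"delta_pos": [0,-40,0],"turn": 0},{"claw": 30,"delta_pos": [0,-40,0],"turn": 0},{"claw": 30,"delta_pos": [0,-40,0],"turn": 0},{"claw": 30,"delta_pos": [0,0,0],"turn": 0}]'

```text
clock: 5.65
eef_pos: [405.5, -76.6, 150.3]
tcp_rot: [-3.14, -0.001, 3.098]
contact_force: [-0.3, 0.8, 0.0]
opening: 0.352
grasp_force: 0.0
```

>>> step_arm --motion '[{"claw": 30,"delta_pos": [0,0,30],"turn": 0},{"claw": 30,"delta_pos": [0,0,29],"turn": 0},{"claw": 30,"delta_pos": [0,0,0],"turn": 0},{"claw": 30,"delta_pos": [-4,0,0],"turn": 0},{"claw": 30,"delta_pos": [-4,0,0],"turn": 0},{"claw": 30,"delta_pos": [-4,0,0],"turn": 0},{"claw": 30,"delta_pos": [-4,0,0],"turn": 0},{"claw": 30,"delta_pos": [-4,0,0],"turn": 0}]'

```text
clock: 6.32
eef_pos: [427.7, -71.8, 93.3]
tcp_rot: [-3.141, 0.002, 3.103]
contact_force: [-0.3, -0.5, 1.1]
opening: 0.356
grasp_force: 0.7
```

>>> step_arm --motion '[{"claw": 30,"delta_pos": [-4,0,0],"turn": 0},{"claw": 30,"delta_pos": [-4,0,0],"turn": 0},{"claw": 30,"delta_pos": [-4,0,0],"turn": 0},{"claw": 30,"delta_pos": [-4,0,0],"turn": 0},{"claw": 30,"delta_pos": [-4,0,0],"turn": 0},{"claw": 30,"delta_pos": [-4,0,0],"turn": 0},{"claw": 30,"delta_pos": [-4,0,0],"turn": 0},{"claw": 30,"delta_pos": [-4,0,0],"turn": 0}]'

```text
clock: 6.98
eef_pos: [459.1, -73.2, 92.3]
tcp_rot: [-3.142, 0.0, 3.103]
contact_force: [-0.2, -0.5, 1.3]
opening: 0.346
grasp_force: 0.4
```

>>> step_arm --motion '[{"claw": 30,"delta_pos": [-4,0,0],"turn": 0},{"claw": 30,"delta_pos": [-4,0,0],"turn": 0},{"claw": 30,"delta_pos": [-4,0,0],"turn": 0},{"claw": 30,"delta_pos": [-4,0,0],"turn": 0},{"claw": 30,"delta_pos": [-4,0,0],"turn": 0},{"claw": 30,"delta_pos": [-4,0,0],"turn": 0},{"claw": 30,"delta_pos": [-3,0,0],"turn": 0},{"claw": 30,"delta_pos": [0,0,0],"turn": 0}]'

```text
clock: 7.65
eef_pos: [486.4, -74.3, 92.3]
tcp_rot: [-3.142, 0.001, 3.103]
contact_force: [0.7, 0.9, -0.4]
opening: 0.352
grasp_force: 0.0
```

>>> step_arm --motion '[{"claw": 30,"delta_pos": [0,0,0],"turn": 0},{"claw": 30,"delta_pos": [0,0,0],"turn": 0}]'

```text
clock: 7.82
eef_pos: [485.3, -74.2, 92.2]
tcp_rot: [3.142, -0.0, 3.103]
contact_force: [0.1, 0.5, 0.6]
opening: 0.353
grasp_force: 0.0
```

```bash
python3 - <<'E'
from h import *
a=grab_frame("scene");b=grab_frame("top")
im=np.hstack([a["img"][130:290,150:350],b["img"][80:240,140:320]]);cv2.imwrite("pics/p5.png",cv2.resize(im[:,:,::-1],None,fx=2.1,fy=2.1,interpolation=cv2.INTER_CUBIC))
E
```

```text
(no output)
```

View pics/p5.png

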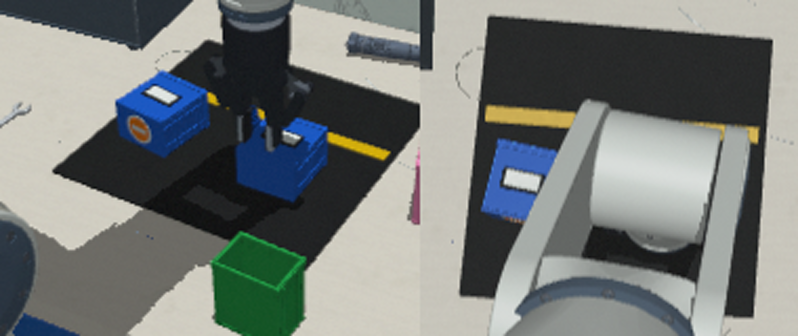

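Both crates now lie on their backs, and the right one's underside is plain. I'm moving back behind the left one.

>>> step_arm --motion '[{"claw": 40,"delta_pos": [25,0,0],"turn": 0},{"claw": 40,"delta_pos": [25,0,-20],"turn": 0},{"claw": 40,"delta_pos": [10,0,-38],"turn": 0},{"claw": 40,"delta_pos": [0,40,0],"turn": 0},{"claw": 40,"delta_pos": [0,40,0],"turn": 0},{"claw": 40,"delta_pos": [0,40,0],"turn": 0},{"claw": 40,"delta_pos": [0,40,0],"turn": 0},{"claw": 40,"delta_pos": [0,28,0],"turn": 0}]'

```text
clock: 8.58
eef_pos: [432.7, 118.6, 150.7]
tcp_rot: [3.141, 0.001, 3.103]
contact_force: [-0.3, -0.8, 0.1]
opening: 0.469
grasp_force: 0.0
```

>>> step_arm --motion '[{"claw": 40,"delta_pos": [0,0,0],"turn": 0}]'

```text
clock: 8.67
eef_pos: [433.3, 120.0, 150.7]
tcp_rot: [3.14, 0.001, 3.106]
contact_force: [0.8, -0.6, 0.5]
opening: 0.472
grasp_force: 0.0
```

```bash
python3 - <<'E'
from h import *
import pickle
b=grab_frame("top");pickle.dump(b,open("t6.pkl","wb"))
c=b["img"][80:240,150:315];cv2.imwrite("pics/c6.png",cv2.resize(c[:,:,::-1],None,fx=3.7,fy=3.7,interpolation=cv2.INTER_CUBIC))
E
```

```text
(no output)
```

View pics/c6.png

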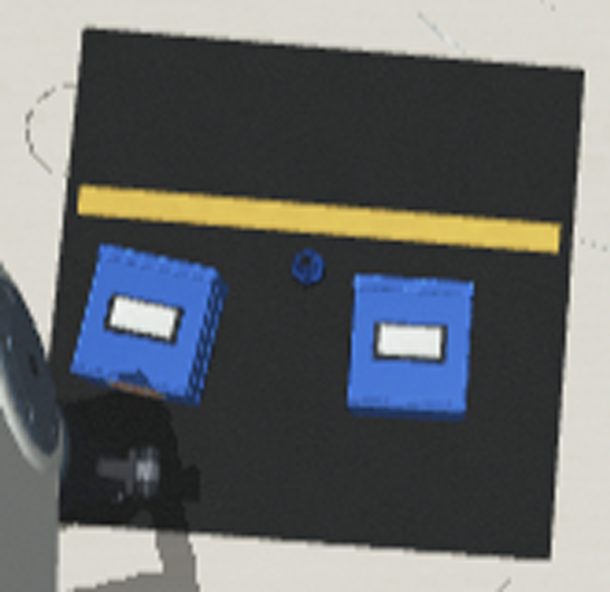

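The left crate's top corners are at FL (99,245), FR (218,271), NL (72,374) and NR (188,402). The right crate lies short of the line and the union hasn't moved.

```bash
python3 - <<'E'
from h import *
import pickle
f=pickle.load(open("t6.pkl","rb"))
q=lambda x,y,z:ray(f,(x+.5)/3.7-.5+150,(y+.5)/3.7-.5+80,z)
print(np.round([q(*p,60) for p in [(99,245),(218,271),(72,374),(188,402)]],0))
E
```

```text
[[601. 135.  60.]
 [585.  53.  60.]
 [512. 149.  60.]
 [494.  70.  60.]]
```

>>> step_arm --motion '[{"claw": 40,"delta_pos": [0,-8,30],"turn": 0.017},{"claw": 40,"delta_pos": [0,0,40],"turn": 0},{"claw": 40,"delta_pos": [0,0,40],"turn": 0},{"claw": 40,"delta_pos": [0,0,12],"turn": 0},{"claw": 40,"delta_pos": [-15,0,0],"turn": 0},{"claw": 40,"delta_pos": [-15,0,0],"turn": 0},{"claw": 40,"delta_pos": [-7,0,0],"turn": 0},{"claw": 40,"delta_pos": [-5,0,0],"turn": 0}]'

```text
clock: 9.38
eef_pos: [475.3, 104.7, 28.3]
tcp_rot: [-3.142, 0.0, 3.085]
contact_force: [-0.3, -0.1, 0.2]
opening: 0.467
grasp_force: 0.0
```

>>> step_arm --motion '[{"claw": 40,"delta_pos": [-5,0,0],"turn": 0},{"claw": 40,"delta_pos": [-5,0,0],"turn": 0},{"claw": 40,"delta_pos": [-5,0,0],"turn": 0},{"claw": 40,"delta_pos": [-5,0,0],"turn": 0},{"claw": 40,"delta_pos": [-5,0,0],"turn": 0},{"claw": 40,"delta_pos": [-5,0,0],"turn": 0},{"claw": 40,"delta_pos": [-5,0,0],"turn": 0},{"claw": 40,"delta_pos": [-5,0,0],"turn": 0}]'

```text
clock: 10.05
eef_pos: [514.7, 103.4, 28.3]
tcp_rot: [-3.142, -0.0, 3.086]
contact_force: [-1.2, -0.0, 0.8]
opening: 0.463
grasp_force: 0.9
```

```bash
python3 - <<'E'
from h import *
a=grab_frame("scene");b=grab_frame("top")
im=np.hstack([a["img"][130:290,150:350],b["img"][80:240,140:320]]);cv2.imwrite("pics/p7.png",cv2.resize(im[:,:,::-1],None,fx=2.1,fy=2.1,interpolation=cv2.INTER_CUBIC))
E
```

```text
(no output)
```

View pics/p7.png

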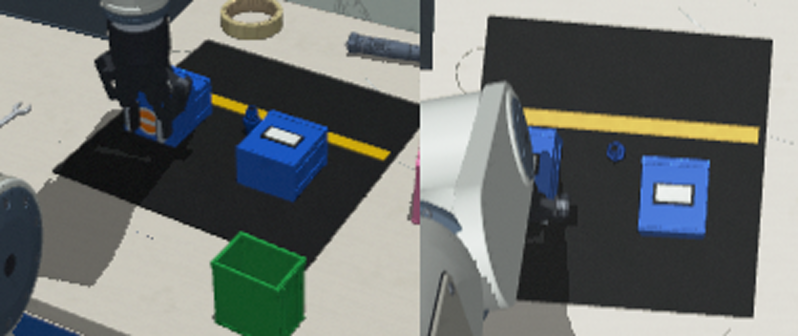

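The fingers are flush on the stamped underside and the crate has straightened, with clear space to the union. I'll push on.

>>> step_arm --motion '[{"claw": 40,"delta_pos": [-5,0,0],"turn": 0},{"claw": 40,"delta_pos": [-5,0,0],"turn": 0},{"claw": 40,"delta_pos": [-5,0,0],"turn": 0},{"claw": 40,"delta_pos": [-5,0,0],"turn": 0},{"claw": 40,"delta_pos": [-5,0,0],"turn": 0},{"claw": 40,"delta_pos": [-5,0,0],"turn": 0},{"claw": 40,"delta_pos": [-5,0,0],"turn": 0},{"claw": 40,"delta_pos": [-5,0,0],"turn": 0}]'

```text
clock: 10.82
eef_pos: [554.9, 101.1, 28.3]
tcp_rot: [-3.142, -0.0, 3.086]
contact_force: [-0.6, 0.5, -0.1]
opening: 0.469
grasp_force: 0.5
```

>>> step_arm --motion '[{"claw": 40,"delta_pos": [-5,0,0],"turn": 0},{"claw": 40,"delta_pos": [-5,0,0],"turn": 0},{"claw": 40,"delta_pos": [-5,0,0],"turn": 0},{"claw": 40,"delta_pos": [-5,0,0],"turn": 0},{"claw": 40,"delta_pos": [-5,0,0],"turn": 0},{"claw": 40,"delta_pos": [-5,0,0],"turn": 0},{"claw": 40,"delta_pos": [-5,0,0],"turn": 0},{"claw": 40,"delta_pos": [-5,0,0],"turn": 0}]'

```text
clock: 11.48
eef_pos: [594.8, 98.9, 28.3]
tcp_rot: [-3.142, -0.0, 3.086]
contact_force: [-0.9, -1.0, -0.9]
opening: 0.47
grasp_force: 0.5
```

>>> step_arm --motion '[{"claw": 40,"delta_pos": [-5,0,0],"turn": 0},{"claw": 40,"delta_pos": [-5,0,0],"turn": 0},{"claw": 40,"delta_pos": [-5,0,0],"turn": 0},{"claw": 40,"delta_pos": [-5,0,0],"turn": 0},{"claw": 40,"delta_pos": [-5,0,0],"turn": 0},{"claw": 40,"delta_pos": [-5,0,0],"turn": 0},{"claw": 40,"delta_pos": [-4,0,0],"turn": 0},{"claw": 40,"delta_pos": [-3,0,0],"turn": 0}]'

```text
clock: 12.15
eef_pos: [631.8, 96.9, 28.3]
tcp_rot: [3.142, 0.0, 3.086]
contact_force: [-1.3, 0.5, 1.5]
opening: 0.469
grasp_force: 0.9
```

>>> step_arm --motion '[{"claw": 40,"delta_pos": [-4,0,0],"turn": 0},{"claw": 40,"delta_pos": [-4,0,0],"turn": 0},{"claw": 40,"delta_pos": [-4,0,0],"turn": 0},{"claw": 40,"delta_pos": [-3,0,0],"turn": 0},{"claw": 40,"delta_pos": [-2,0,0],"turn": 0},{"claw": 40,"delta_pos": [0,0,0],"turn": 0}]'

```text
clock: 12.65
eef_pos: [648.9, 95.9, 28.4]
tcp_rot: [3.142, 0.001, 3.086]
contact_force: [0.7, -0.3, 0.4]
opening: 0.469
grasp_force: 0.0
```

>>> step_arm --motion '[{"claw": 40,"delta_pos": [10,0,0],"turn": 0},{"claw": 40,"delta_pos": [30,0,0],"turn": 0},{"claw": 40,"delta_pos": [40,0,0],"turn": 0},{"claw": 40,"delta_pos": [40,0,0],"turn": 0},{"claw": 40,"delta_pos": [40,0,0],"turn": 0},{"claw": 40,"delta_pos": [40,0,0],"turn": 0},{"claw": 40,"delta_pos": [0,0,-40],"turn": 0},{"claw": 40,"delta_pos": [0,20,-30],"turn": 0}]'

```text
clock: 13.32
eef_pos: [443.3, 124.6, 97.7]
tcp_rot: [-3.138, -0.008, 3.085]
contact_force: [3.1, 0.6, 0.2]
opening: 0.469
grasp_force: 0.0
```

```bash
python3 - <<'E'
from h import *
import pickle
b=grab_frame("top");pickle.dump(b,open("t8.pkl","wb"))
c=b["img"][80:240,150:315];cv2.imwrite("pics/c8.png",cv2.resize(c[:,:,::-1],None,fx=3.7,fy=3.7,interpolation=cv2.INTER_CUBIC))
E
```

```text
(no output)
```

View pics/c8.png

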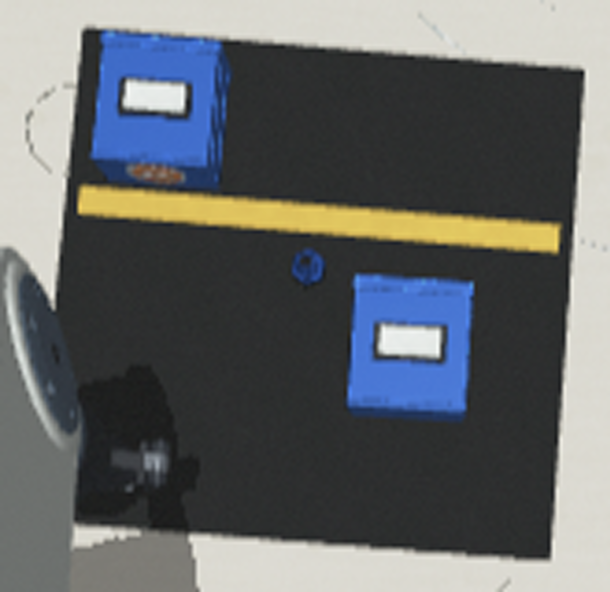

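The crate's base edge runs about (106,180)–(217,188), and the line's far edge there is at y≈187–197. I'll work out the gap.

```bash
python3 - <<'E'
from h import *
import pickle
f=pickle.load(open("t8.pkl","rb"))
q=lambda x,y,z:ray(f,(x+.5)/3.7-.5+150,(y+.5)/3.7-.5+80,z)
e=lambda P: P[0]-(659-(165-P[1])*.0585)
for p in [(92,159,60),(212,167,60),(101,32,60),(221,41,60),(106,180,4),(217,188,4)]:
    P=q(*p);print(p,P.round(0),"past line",round(e(P),1))
# actual image columns: blue/black/yellow transition
im=f["img"]
for x in (110,130,160,185,205):
    u=round(x/3.7+150);print(u,[(v,im[v,u].tolist()) for v in range(125,134)])
E
```

```text
(92, 159, 60) [661. 142.  60.] past line 3.5
(212, 167, 60) [658.  60.  60.] past line 4.9
(101, 32, 60) [751. 140.  60.] past line 93.9
(221, 41, 60) [747.  57.  60.] past line 94.8
(106, 180, 4) [663. 145.   4.] past line 5.0
(217, 188, 4) [659.  65.   4.] past line 5.9
180 [(125, [33, 54, 95]), (126, [33, 54, 95]), (127, [32, 53, 95]), (128, [39, 53, 84]), (129, [44, 49, 55]), (130, [92, 83, 53]), (131, [177, 152, 75]), (132, [222, 194, 94]), (133, [221, 193, 93])]
185 [(125, [107, 109, 114]), (126, [98, 96, 95]), (127, [73, 83, 101]), (128, [34, 53, 90]), (129, [39, 49, 71]), (130, [68, 65, 50]), (131, [163, 141, 73]), (132, [220, 191, 93]), (133, [221, 193, 94])]
193 [(125, [103, 81, 72]), (126, [125, 101, 87]), (127, [130, 116, 105]), (128, [105, 79, 62]), (129, [78, 67, 65]), (130, [43, 46, 53]), (131, [95, 86, 55]), (132, [178, 154, 78]), (133, [221, 194, 95])]
200 [(125, [33, 54, 95]), (126, [34, 55, 95]), (127, [44, 61, 97]), (128, [47, 64, 98]), (129, [36, 55, 97]), (130, [40, 52, 81]), (131, [45, 46, 46]), (132, [157, 135, 71]), (133, [224, 196, 95])]
205 [(125, [37, 62, 110]), (126, [33, 52, 91]), (127, [30, 52, 92]), (128, [34, 54, 95]), (129, [34, 55, 95]), (130, [37, 52, 83]), (131, [42, 47, 53]), (132, [95, 85, 53]), (133, [179, 155, 79])]
```

The gap is about 4–5 mm, with about 25 mm of mat left beyond the crate. I'll add 5 mm for margin.

>>> step_arm --motion '[{"claw": 40,"delta_pos": [0,-8,35],"turn": 0},{"claw": 40,"delta_pos": [0,0,34],"turn": 0},{"claw": 40,"delta_pos": [-40,0,0],"turn": 0},{"claw": 40,"delta_pos": [-40,0,0],"turn": 0},{"claw": 40,"delta_pos": [-40,0,0],"turn": 0},{"claw": 40,"delta_pos": [-35,0,0],"turn": 0},{"claw": 40,"delta_pos": [-20,0,0],"turn": 0},{"claw": 40,"delta_pos": [0,0,0],"turn": 0}]'

```text
clock: 14.03
eef_pos: [628.5, 109.3, 29.9]
tcp_rot: [3.141, 0.005, 3.085]
contact_force: [-0.9, -0.3, -0.5]
opening: 0.47
grasp_force: 0.0
```

>>> step_arm --motion '[{"claw": 40,"delta_pos": [-5,0,0],"turn": 0},{"claw": 40,"delta_pos": [-5,0,0],"turn": 0},{"claw": 40,"delta_pos": [-5,0,0],"turn": 0},{"claw": 40,"delta_pos": [0,0,0],"turn": 0}]'

```text
clock: 14.37
eef_pos: [639.2, 108.6, 29.5]
tcp_rot: [3.142, 0.001, 3.086]
contact_force: [0.2, 0.2, -0.1]
opening: 0.468
grasp_force: 0.0
```

>>> step_arm --motion '[{"claw": 40,"delta_pos": [-4,-3,0],"turn": 0},{"claw": 40,"delta_pos": [-4,0,0],"turn": 0},{"claw": 40,"delta_pos": [-3,0,0],"turn": 0},{"claw": 40,"delta_pos": [-2,0,0],"turn": 0},{"claw": 40,"delta_pos": [-2,0,0],"turn": 0},{"claw": 40,"delta_pos": [0,0,0],"turn": 0},{"claw": 40,"delta_pos": [0,0,0],"turn": 0}]'

```text
clock: 14.95
eef_pos: [653.9, 104.7, 29.2]
tcp_rot: [3.142, 0.0, 3.086]
contact_force: [-0.2, -0.1, -0.6]
opening: 0.468
grasp_force: 0.0
```

>>> step_arm --motion '[{"claw": 40,"delta_pos": [8,0,0],"turn": 0},{"claw": 40,"delta_pos": [20,0,0],"turn": 0},{"claw": 40,"delta_pos": [40,0,0],"turn": 0},{"claw": 40,"delta_pos": [40,0,0],"turn": 0},{"claw": 40,"delta_pos": [40,0,-20],"turn": 0},{"claw": 40,"delta_pos": [40,0,-40],"turn": 0},{"claw": 40,"delta_pos": [10,20,-30],"turn": 0},{"claw": 40,"delta_pos": [0,0,0],"turn": 0}]'

```text
clock: 15.62
eef_pos: [469.7, 136.9, 111.6]
tcp_rot: [3.139, 0.004, 3.086]
contact_force: [2.4, -0.1, 0.1]
opening: 0.47
grasp_force: 0.0
```

```bash
python3 - <<'E'
from h import *
b=grab_frame("top")
c=b["img"][80:240,150:315];cv2.imwrite("pics/c9.png",cv2.resize(c[:,:,::-1],None,fx=3.7,fy=3.7,interpolation=cv2.INTER_CUBIC))
E
```

```text
(no output)
```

View pics/c9.png

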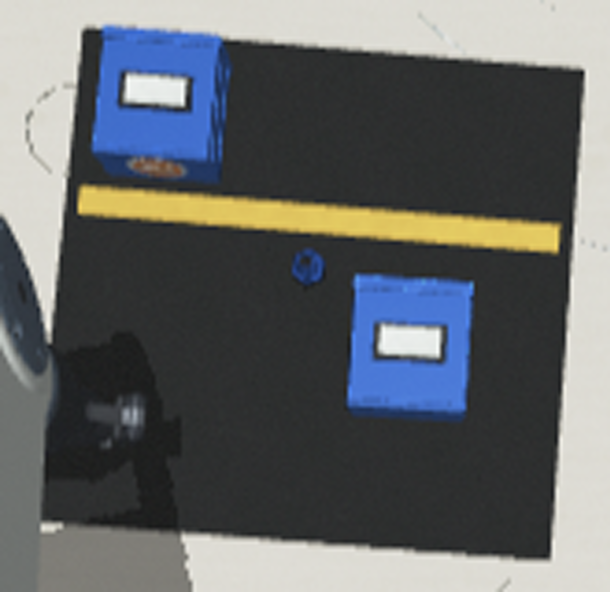

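The stamped crate's base edge (~(107,174)–(216,182)) is clear of the line by about 9 mm. Its mouth is about 20 mm short of the mat's far edge. The other crate and the union are unmoved.

```bash
python3 -c "
from rig import *
print(sign_off())"
```

```text
the job is handed in; nothing more can be done
None
```

Job handed in at about 16 s: both crates were tipped onto their backs, then the stamped left one was pushed about 9 mm past the line and still on the mat, with the plain one short of the line and the pipe union unmoved.

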